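Zero the field probe and hold it over the magnetic stirrer

TASK

Take the flat field probe out of its stand and zero it: put its blade down into the slot of the yellow-banded metal zeroing chamber until the red line on the blade is level with the chamber's top, and keep it there for a good second. Then lift it out and carry it, with the tip higher than the pumps, over the row of two pumps and the flow cell to the magnetic stirrer, knocking nothing over or out of place on the way. Finish holding the probe still and upright in the gripper for the reading, its tip about 10 mm above the centre of the cross on the stirrer's plate, the flat of the blade along the long blue line, never touching the stirrer.

Things in the scene. Friction and masses are not known exactly. Their poses are not given: they have to be found in the camera images.
- probe: Loose flat field probe, 70 g, standing blade-down in its stand. Origin: centre of the blade's tip; z up. White blade 14 mm wide (x), 3 mm thick (y), from the tip 60 mm up to the shoulder; red line 30 mm above the tip. Then a blue handle 28 mm (x) by 20 mm (y), from 60 to 115 mm above the tip: grip it across the 20 mm, about 95 mm above the tip. A half turn about z makes no difference.
- probe_tip (a point): Point on the probe: centre of the blade's tip end, same place as the probe's origin.
- stand: Fixed black block 60 x 50 x 75 mm tall on a grey 95 x 85 x 8 mm foot; the probe starts in it, blade hanging in a top slot 20 mm (x) by 8 mm (y), the handle's shoulder resting on the block's top. Origin: centre of its underside. It and the chamber may swap places.
- chamber: Fixed zeroing chamber: bright metal block 60 x 48 x 55 mm tall with a yellow band and a yellow 75 x 63 x 6 mm foot. In its top centre an upright slot 20 mm (chamber x) by 8 mm (chamber y), 43 mm deep, with a 3 mm chamfer at the mouth. Origin: centre of its underside, z up.
- chamber_mouth (a point): Centre of the slot's mouth, on the chamber's top face, 55 mm above the work surface; x along the slot's 20 mm.
- stirrer: Fixed magnetic stirrer: white case 270 x 165 x 68 mm, round white plate 135 mm across, its top 95 mm above the work surface. Origin: on the work surface under the plate's centre; the case reaches 85 mm to its -x and 185 mm to +x (knobs). On the plate a cross: long blue line (110 mm) along stirrer x, short red line (34 mm) along y.
- stirrer_mark (a point): Centre of the cross, on the plate's top face, 95 mm above the work surface; x along the long blue line.
- pump_near: Dosing pump of the row, nearer to the robot: white case 105 x 90 x 155 mm tall, black front with dial towards its +x. Loose, 1.8 kg; leave in place. Origin: centre of its underside.
- pump_far: Dosing pump of the row, farther from the robot, same as the near one. Loose; leave in place.
- cell: Flow cell between the two pumps: a bolted stack of square plates, 85 x 84 mm over the bolts and 100 mm tall; y across the plates, that is about across the row. Loose, 1.2 kg; leave in place. Origin: centre of its underside.
- bottle: Glass jar with a red cap, 68 mm diameter, 130 mm tall. Loose; leave in place. Origin: centre of its underside.
- beaker: Empty white open beaker, 70 mm diameter, 85 mm tall. Loose; leave in place. Origin: centre of its underside.
- spatula: Spatula with a black handle, 180 mm long, lying along its x. Loose; leave in place. Origin: under its middle.
- meter: Grey meter box 75 x 110 x 50 mm with a green display. Loose; leave in place. Origin: centre of its underside.

How it is judged:
On the way, in this order (a step that is already met when the one before it is completed fails the run):
1. the held probe's blade is in the chamber's slot, upright, with the red line level with the chamber's top (within 6 mm), for 0.7 s (z of probe_tip in the frame of chamber_mouth between -0.036 and -0.024 m and horizontal distance between probe_tip and chamber_mouth below 0.006 m and angle between probe's own z axis and vertical below 0.15 rad and contact force between the fingers and probe above 0.5 N), for 0.7 s.
2. the held probe passes over the row of pumps and flow cell, its tip higher than the pumps (height (world z) of probe_tip above 0.155 m and contact force between the fingers and probe above 0.5 N and y of probe_tip in the frame of cell between -0.06 and 0.06 m), for 0.02 s.
At the end, for the whole second after the job is handed in: Gripper still holds the probe, still, upright within 0.12 rad, tip 3-18 mm above the plate and within 8 mm sideways of the cross centre, blade along the blue line within 0.17 rad, not touching the stirrer; the seven loose bystanders within 15 mm of their starts (z of probe_tip in the frame of stirrer_mark between 0.003 and 0.018 m and horizontal distance between probe_tip and stirrer_mark below 0.008 m and angle between the x axis of probe and the x axis of stirrer_mark, either way round below 0.17 rad and angle between probe's own z axis and vertical below 0.12 rad and linear speed of probe below 0.02 m/s and contact force between the fingers and probe above 0.5 N and contact force between probe and stirrer below 0.05 N and distance of each of pump_near, pump_far, cell, bottle, beaker, spatula, meter from where it was at the start of the episode below 0.015 m); the arm keeps its last pose, push and grip.
It fails at once if the probe or the robot touches the stirrer (contact force between probe and stirrer above 0.3 N or contact force between any of the arm, the fingers and stirrer above 0.5 N).
It fails at once if a bystander is knocked over or out of place (distance of any of pump_near, pump_far, cell, bottle, beaker, spatula, meter from where it was at the start of the episode above 0.015 m or angle between any of pump_near, pump_far, cell, bottle, beaker, spatula, meter's own z axis and vertical above 0.3 rad).
It also fails if it takes over 54 s, if anything falls off the work surface, if the arm or the gripper's body presses on something with over 40 N, if the wrist force passes 120 N, or if a joint passes its speed limit or range.

ROBOT

A 6-joint arm with a two-finger parallel gripper is mounted at the origin on the work surface. World frame = base frame: x ahead of the robot, y to its left, z up, the work surface at z = 0. Lengths are in m, angles in rad, forces in N, time in s.
With the tool pointing down it reaches from about 0.325 to 0.775 m from the base axis. Payload 5.5 kg.
Tool frame: the origin (TCP) lies at the centre of the arm's flange, where the gripper is bolted on; the fingertips stand 182 mm ahead of it and the grasp point (between the pads) lies 163 mm ahead of it (bot.finger_overhang is the distance from the TCP to the fingertips, in m); z points along the fingers, y is the line along which they close (so a half turn about z gives the same grasp; the last joint's range is limited). The gripper opens to 88 mm and grips with 3 to 60 N. Pads are 20 mm wide; open, the fingers measure 115 mm over their backs; the gripper's body (75 mm by 178 mm) begins 61 mm behind the grasp point.
Start: joints at [1.257, 0.091, 1.231, -0, 1.82, -0.057], TCP at [0.152, 0.58, 0.405] pointing down, gripper open.
Joint ranges: [-2.87, 2.87], [-0.86, 2.18], [0.17, 2.46], [-1.51, 4.65], [0.06, 2.69], [-2.65, 2.65]. Speed limits (rad/s): [2.57, 2.57, 3.01, 3.14, 3.14, 3.14].

INTERFACE

Orientations are given as a unit quaternion [w, x, y, z].
In Python, from bench import bot gives the robot as it stands.
- The arm moves only by the tool shift_gripper, called as a command line: name --argument value ..., lists and objects as JSON in quotes. Schema: {"type":"object","properties":{"steps":{"type":"array","items":{"type":"array","prefixItems":[{"type":"array","items":{"type":"number"},"minItems":3,"maxItems":3},{"type":"number"},{"type":"number"}],"minItems":3,"maxItems":3},"minItems":1,"maxItems":12},"squeeze":{"type":"number"},"only":{"type":"string"},"quiet":{"type":"boolean"},"lines":{"type":"string"}},"required":["steps"],"additionalProperties":false}. steps is a list of rows, 1 to 12 of them, each written [[dx, dy, dz], turn, opening]: dx, dy, dz in m, then a turn about the tool's z in rad, then the finger opening in m; each row shifts and turns the commanded pose from where the row before left it, along the tool's axes as they then stand; what a row does not reach is not made up. A row lasts 1/12 s, in which the tool goes at most 0.0417 m and 0.125 rad, less where a joint would pass 70% of its speed; a pose out of reach is approached as far as the arm can. The fingers move at their own pace and stop on an object; squeeze is the grip in N (left out, the last holds). Time passes only in rows, so rows that do not move let the fingers close. The tool returns the time, the measured TCP pose, the force, the opening and the grip force at its end. only (a regular expression) keeps the lines of the reply that match it, lines (a string "A,B") keeps lines A to B, and quiet returns only ok. Input that does not fit is refused with a message, and nothing moves.
- bot.sense(): the state, without advancing time (a new reading comes with each control period).
- bot.capture(name): name is "scene" or "top" or "wrist"; returns the picture (384x512x3 uint8, red, green, blue); there is no depth.
- bot.camera_info(name): a dict with "intrinsics" (3x3 intrinsics, pixels), "D" ([k1, k2, p1, p2, k3] as OpenCV has them; the pictures are not rectified), "eye" and "rotation" of the camera in the world; the wrist camera has in their place "hand_eye" (4x4, takes a point from camera to tool coordinates, whose origin is the TCP and whose axes are the flange's). Camera axes: x right, y down, z forward; pixel columns grow to the right and rows downward; lengths in m; the calibration is good to about 2 mm. A picture is of the moment at which its call begins: read the wrist's pose just before it. camera_info takes no time and is no camera call.
- bot.finish_job(): hands the job in; it is judged then, once.
The state is a dict: "clock": time; "q": joint angles; "joint_vel": joint speeds; "joint_torque": joint torques, N m; "ee_pos": TCP position; "eef_rot": TCP orientation; "force": force on the tool from outside, world axes, zero at the start; "torque": the same for the moment, N m; "finger_gap": finger opening in m; "finger_force": force on a finger pad.
Only numpy, scipy, OpenCV 4.12 (cv2) and the standard library are available. Lean on these libraries where they do the work, as an engineer would, in place of code of your own. Each camera call takes 0.05 s, during which the arm holds its last target. There are 200 camera calls.

## Working session

There is one attempt and no reset: what is moved stays moved. The work goes in short steps, Python scripts to look and compute and a tool call to move; the robot and the scene stay as the last step left them, time stands still between calls to the robot, and variables do not carry over. Pictures are saved under pics/ and viewed, at most 14 in all, crops included, and the job is handed in when it is done.

```bash
mkdir -p pics; ls
```

Run:
```python
from bench import bot
import cv2,numpy as np
s=bot.sense();print(s)
for n in("scene","top","wrist"):
    cv2.imwrite(f"pics/{n}0.png",bot.capture(n)[:,:,::-1]);print(n,bot.camera_info(n))
```

```text
bench.py
pics
{'clock': 0.0, 'q': array([ 1.25727504e+00,  9.18620158e-02,  1.23184109e+00,  2.30807096e-05,
        1.81982184e+00, -5.67161143e-02]), 'joint_vel': array([ 2.79195318e-04,  4.61348927e-04,  1.57378748e-03, -7.97696692e-04,
        1.44301995e-03,  3.58742799e-05]), 'joint_torque': array([ 1.09237175e-03, -4.46462631e+01, -4.06449437e+01,  6.99351495e-02,
        2.95895326e-02, -1.80741308e-04]), 'ee_pos': array([0.15242041, 0.58037705, 0.40352996]), 'eef_rot': array([-1.88828182e-04,  1.28047173e-01,  9.91767608e-01, -9.47581163e-04]), 'force': array([-0.12727674,  0.12038846, -0.37417245]), 'torque': array([-0.01554529,  0.00586233, -0.01179095]), 'finger_force': 0.0, 'finger_gap': 0.08777657954427723}
scene {'intrinsics': array([[459.01451997,   0.        , 256.23911808],
       [  0.        , 459.01451997, 191.62692458],
       [  0.        ,   0.        ,   1.        ]]), 'D': array([-0.08748154,  0.        ,  0.        ,  0.        ,  0.        ]), 'eye': array([0.95600192, 0.36706261, 1.01259991]), 'rotation': array([-0.08746869,  0.33669437,  0.90536
[... 309 characters left out ...]
14,  1.36231283]), 'rotation': array([ 0.06082362, -0.69834102,  0.71054598, -0.06119409])}
wrist {'intrinsics': array([[284.78622241,   0.        , 255.30277428],
       [  0.        , 284.78622241, 189.8821166 ],
       [  0.        ,   0.        ,   1.        ]]), 'D': array([-0.01356828,  0.        ,  0.        ,  0.        ,  0.        ]), 'hand_eye': array([[ 6.64656442e-04, -9.65108867e-01, -2.61848110e-01,
         7.15029611e-02],
       [ 9.99999206e-01,  3.61181522e-04,  1.20709836e-03,
         5.32970220e-04],
       [-1.07040664e-03, -2.61848704e-01,  9.65108341e-01,
         2.03825706e-02],
       [ 0.00000000e+00,  0.00000000e+00,  0.00000000e+00,
         1.00000000e+00]])}
```

View pics/top0.png

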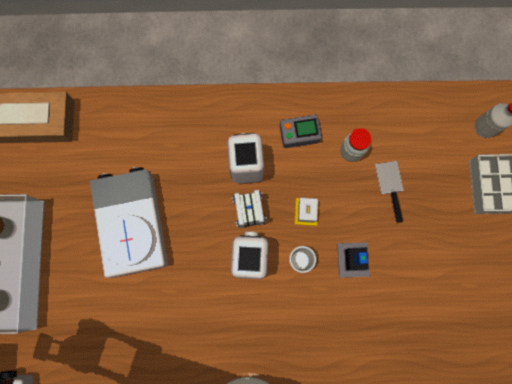

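View pics/scene0.png

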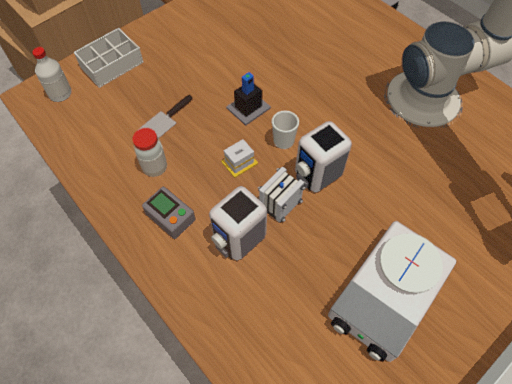

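View pics/wrist0.png

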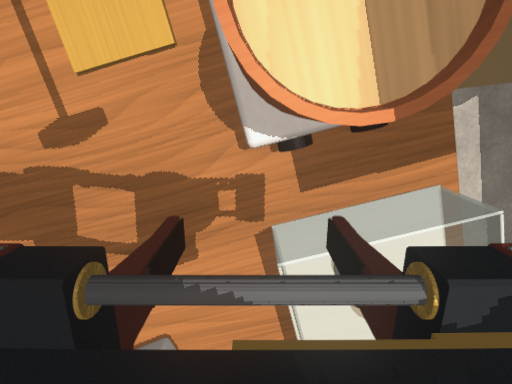

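The top view shows the stand with its blue handle at about (355,258), the chamber at (307,211), the cross at (127,240), and pumps at (246,158) and (250,257) with the cell between them at (249,209). The wrist view shows unrelated clutter only. Next I'll measure from the colours.

Create h.py:
```python
from bench import bot
import cv2,numpy as np
from scipy.spatial.transform import Rotation as R
def q2R(q): return R.from_quat(np.r_[q[1:],q[0]]).as_matrix()
def cam(n):
    c=bot.camera_info(n)
    if n=="wrist":
        s=bot.sense();Rt=q2R(s["eef_rot"]);H=c["hand_eye"]
        return c["intrinsics"],c["D"],Rt@H[:3,3]+s["ee_pos"],Rt@H[:3,:3]
    return c["intrinsics"],c["D"],c["eye"],q2R(c["rotation"])
def rays(C,px):
    u=cv2.undistortPoints(np.float64(px).reshape(-1,1,2),C[0],C[1])[:,0]
    return np.c_[u,np.ones(len(u))]@C[3].T
def onz(C,px,z):
    d=rays(C,px);return C[2]+d*((z-C[2][2])/d[:,2])[:,None]
def proj(C,P):
    return cv2.projectPoints(np.float64(P).reshape(-1,1,3),cv2.Rodrigues(C[3].T)[0],-C[3].T@C[2],C[0],C[1])[0][:,0]
def blobs(img,lo,hi,box=None,amin=4):
    h=cv2.cvtColor(img,cv2.COLOR_RGB2HSV);m=cv2.inRange(h,np.array(lo),np.array(hi))
    if box:
        k=np.zeros_like(m);a,b,c,d=box;k[b:d,a:c]=255;m&=k
    cs=[c for c in cv2.findContours(m,cv2.RETR_EXTERNAL,cv2.CHAIN_APPROX_NONE)[0] if cv2.contourArea(c)>=amin]
    return m,sorted(cs,key=cv2.contourArea)[::-1]
```

Run:
```python
from h import *
T=cam("top");S=cam("scene");print(T[3].round(2).tolist())
t=cv2.imread("pics/top0.png")[:,:,::-1].copy();s=cv2.imread("pics/scene0.png")[:,:,::-1].copy()
def show(n,C,img,lo,hi,box,z):
    m,cs=blobs(img,lo,hi,box)
    for c in cs[:3]:
        M=np.argwhere(cv2.drawContours(np.zeros_like(m),[c],-1,255,-1)>0)[:,::-1]
        W=onz(C,M,z)[:,:2];r=cv2.minAreaRect(W.astype(np.float32)*1000)
        print(n,len(M),M.mean(0).round(1),W.mean(0).round(4),"rect",np.round(r[0],1),np.round(r[1],1),round(r[2],1))
blue=((100,120,60),(130,255,255));yel=((22,120,100),(34,255,255));red=((165,90,80),(180,255,255))
show("handleT",T,t,*blue,(340,240,380,280),.13)
show("handleS",S,s,*blue,(235,60,262,105),.13)
show("yelT",T,t,*yel,(285,190,330,235),.006)
show("blueT",T,t,(95,60,60),(130,255,255),(105,205,155,280),.095)
show("blueS",S,s,(95,60,60),(130,255,255),(380,230,440,290),.095)
for n,im,(a,b,c,d) in(("chT",t,(285,190,385,285)),("stT",t,(80,160,180,280))):
    pass
A=cv2.resize(t[190:285,285:385],None,fx=4,fy=4,interpolation=2);B=cv2.resize(s[60:180,215:305],None,fx=3.16,fy=3.16,interpolation=2)
B=cv2.resize(B,(285,380));cv2.imwrite("pics/crop1.png",np.hstack([A,B])[:,:,::-1])
```

```text
[[-0.02, -0.98, 0.17], [-1.0, 0.02, -0.0], [-0.0, -0.17, -0.99]]
handleT 140 [361.1 257.7] [ 0.4125 -0.2988] rect [ 411.9 -298.5] [30.8 30.4] 88.9
handleS 207 [247.4  83.2] [ 0.4337 -0.2827] rect [ 433.7 -282.2] [73.3 28.4] 50.2
yelT 142 [301.6 216.6] [ 0.5373 -0.1631] rect [ 551.7 -174.9] [59.9 76.9] 87.7
blueT 40 [127.9 250.2] [0.4443 0.3062] rect [444.8 306.4] [48.8  5.2] 10.9
blueT 38 [124.5 229. ] [0.5005 0.3168] rect [500.6 316.8] [49.   5.2] 11.0
blueS 40 [404.6 271.6] [0.5045 0.316 ] rect [503.6 315.8] [49.1  3.4] 10.5
blueS 33 [417.4 252.1] [0.4491 0.3054] rect [447.6 305.2] [50.1  2.9] 10.4
```

View pics/crop1.png

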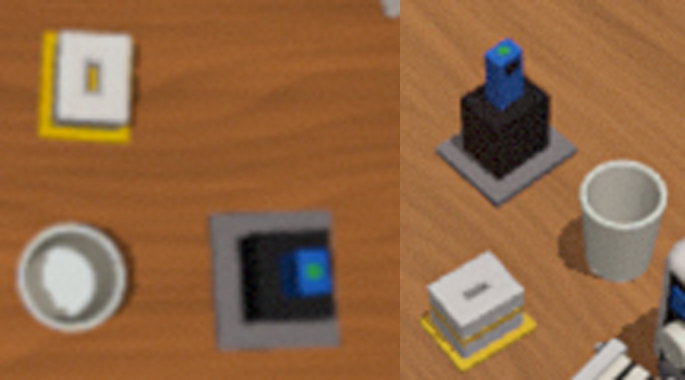

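The crop shows the chamber slot running along the image vertical, roughly world x, at top pixel (308,209). The handle top has a green dot near (363,258). I'll turn the tool to yaw 180° and move over both for a wrist view.

shift_gripper --steps '[[[0, 0, 0], -0.086, 0.088], [[0, 0, 0], -0.086, 0.088], [[0, 0, 0], -0.086, 0.088]]'

```text
clock: 0.4
ee_pos: [0.1524, 0.5804, 0.4041]
eef_rot: [-0.0, -0.003, 1.0, -0.0]
force: [0.0, -0.8, -0.4]
finger_gap: 0.0877
finger_force: 0.0
```

shift_gripper --steps '[[[-0.028, -0.03, 0], 0, 0.088], [[-0.028, -0.03, 0], 0, 0.088], [[-0.028, -0.03, 0], 0, 0.088], [[-0.028, -0.03, 0], 0, 0.088], [[-0.028, -0.03, 0], 0, 0.088], [[-0.028, -0.03, 0], 0, 0.088], [[-0.028, -0.03, 0], 0, 0.088], [[-0.028, -0.03, 0], 0, 0.088], [[-0.028, -0.03, 0], 0, 0.088], [[-0.028, -0.03, 0], 0, 0.088], [[-0.028, -0.03, 0], 0, 0.088], [[-0.028, -0.03, 0], 0, 0.088]]'

```text
clock: 1.4
ee_pos: [0.4898, 0.2189, 0.4045]
eef_rot: [-0.0, -0.001, 1.0, 0.0]
force: [1.3, -0.1, -0.3]
finger_gap: 0.0875
finger_force: 0.0
```

shift_gripper --steps '[[[0, -0.04, 0], 0, 0.088], [[0, -0.04, 0], 0, 0.088], [[0, -0.04, 0], 0, 0.088], [[0, -0.04, 0], 0, 0.088], [[0, -0.04, 0], 0, 0.088], [[0, -0.04, 0], 0, 0.088], [[0, -0.04, 0], 0, 0.088], [[0, -0.04, 0], 0, 0.088], [[0, -0.04, 0], 0, 0.088], [[0, -0.04, 0], 0, 0.088], [[0, -0.04, 0], 0, 0.088], [[0, 0, 0], 0, 0.088]]'

```text
clock: 2.4
ee_pos: [0.4885, -0.225, 0.4032]
eef_rot: [-0.001, 0.003, 1.0, -0.001]
force: [0.7, 0.7, -1.0]
finger_gap: 0.0877
finger_force: 0.0
```

Run:
```python
from h import *
print(bot.sense()["q"].round(3))
C=cam("wrist");im=bot.capture("wrist");np.savez("w1.npz",im=im,e=C[2],r=C[3])
cv2.imwrite("pics/w1.png",im[:,:,::-1])
print(proj(C,[[.41,-.30,.13],[.5517,-.175,.055]]))
```

```text
[-0.494 -0.076  1.401 -0.003  1.818 -2.06 ]
[[166.58990934 105.29773993]
 [295.76320785 225.95334639]]
```

View pics/w1.png

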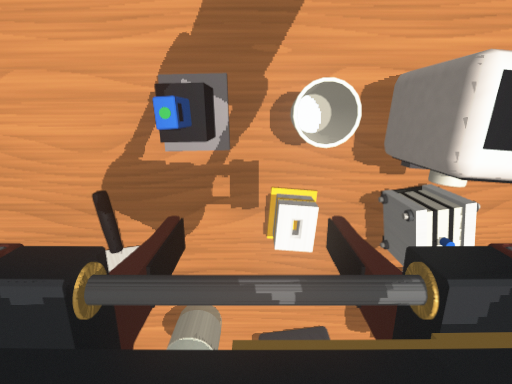

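The wrist view shows the handle top at (165,113) with its long side vertical (world x). The slot is at (297,228), also along world x, and both are rotated slightly. I'll measure the faces precisely.

Run:
```python
from h import *
d=np.load("w1.npz");im=d["im"];c=bot.camera_info("wrist");C=(c["intrinsics"],c["D"],d["e"],d["r"])
T=cam("top");hsv=cv2.cvtColor(im,cv2.COLOR_RGB2HSV)
print("hsv row113",hsv[113,150:195:3].tolist())
print("chamber row215",hsv[215,265:325:4].tolist())
for lo in (120,150,180,200):
    m,cs=blobs(im,(40,100,lo),(130,255,255),(140,85,200,145))
    if not cs: continue
    M=cs[0][:,0];W=onz(C,M,.13)[:,:2]*1000;r=cv2.minAreaRect(W.astype(np.float32));print("handle V>",lo,np.round(r[0],1),np.round(r[1],1),round(r[2],1))
m,cs=blobs(im,(40,100,60),(75,255,255),(140,85,200,145));print("green",onz(C,[cs[0][:,0].mean(0)],.13)) if cs else 0
for lo in (140,170,190,205):
    m,cs=blobs(im,(0,0,lo),(180,60,255),(262,185,325,260))
    if not cs: continue
    M=cs[0][:,0];W=onz(C,M,.055)[:,:2]*1000;r=cv2.minAreaRect(W.astype(np.float32));print("chamber V>",lo,np.round(r[0],1),np.round(r[1],1),round(r[2],1))
g=cv2.cvtColor(im,cv2.COLOR_RGB2GRAY)
print(g[212:246,286:310:1][::2].tolist())
t=cv2.imread("pics/top0.png")[:,:,::-1].copy()
print("slot top cam",onz(T,[[308.2,209.3]],.055),"slot wrist",onz(C,[[296.8,228]],.055))
m,cs=blobs(t,(40,60,60),(90,255,255),(340,240,380,280))
if cs: print("green top",onz(T,[cs[0][:,0].mean(0)],.13))
```

```text
hsv row113 [[13, 151, 137], [12, 151, 137], [109, 185, 231], [77, 152, 188], [65, 157, 205], [66, 159, 204], [65, 158, 207], [108, 184, 229], [108, 185, 236], [111, 166, 118], [174, 34, 38], [111, 158, 103], [110, 168, 114], [110, 164, 112], [162, 22, 57]]
chamber row215 [[13, 145, 139], [20, 188, 195], [20, 184, 204], [16, 23, 147], [20, 3, 251], [20, 3, 252], [20, 3, 252], [20, 3, 252], [20, 3, 251], [20, 3, 253], [23, 4, 252], [20, 3, 252], [20, 3, 253], [16, 24, 246], [13, 152, 215]]
handle V> 120 [ 415.9 -301.6] [27.8 19.7] 3.2
handle V> 150 [ 416.  -301.7] [27.  19.3] 3.1
handle V> 180 [ 415.9 -301.8] [26.4 18.8] 3.1
handle V> 200 [ 415.8 -301.8] [26.1 18.5] 3.0
green [[ 0.41593349 -0.30226865  0.13      ]]
chamber V> 140 [ 552.4 -175.1] [49.3 65.5] 85.1
chamber V> 170 [ 554.7 -175. ] [48.8 61. ] 84.9
chamber V> 190 [ 554.7 -174.9] [48.4 60.8] 85.3
chamber V> 205 [ 554.8 -174.7] [48.2 60.6] 85.2
[[251, 251, 251, 252, 252, 251, 251, 251, 251, 252, 251, 251, 251, 251, 251, 252, 252, 252, 251, 251, 251, 251, 251, 251], [251, 251, 252, 251, 252, 251, 251, 251, 251, 252, 251, 250, 2
[... 1343 characters left out ...]
6, 230, 231, 249, 251, 251, 250, 250, 250, 252, 252, 251], [252, 252, 251, 251, 250, 250, 250, 249, 247, 245, 245, 244, 242, 237, 242, 251, 251, 251, 250, 250, 251, 252, 251, 251], [251, 252, 251, 251, 251, 251, 251, 251, 250, 251, 251, 251, 251, 251, 251, 251, 251, 251, 250, 250, 251, 252, 251, 251], [252, 252, 251, 250, 251, 251, 251, 250, 250, 251, 251, 251, 251, 251, 251, 251, 251, 251, 250, 250, 251, 252, 251, 251], [252, 251, 251, 250, 251, 251, 251, 250, 250, 251, 251, 251, 251, 251, 251, 251, 251, 250, 250, 250, 251, 251, 251, 251]]
slot top cam [[ 0.55067751 -0.17704725  0.055     ]] slot wrist [[ 0.5544238  -0.17362758  0.055     ]]
green top [[ 0.41401381 -0.30379527  0.13      ]]
```

shift_gripper --steps '[[[0, 0, 0], -0.062, 0.088], [[0.0192, -0.0181, 0], 0, 0.088], [[0.0192, -0.0181, 0], 0, 0.088], [[0.0192, -0.0181, 0], 0, 0.088], [[0.0192, -0.0181, 0], 0, 0.088], [[0, 0, 0.03], 0, 0.088], [[0, 0, 0.03], 0, 0.088], [[0, 0, 0], 0, 0.088], [[0, 0, 0], 0, 0.088]]'

```text
clock: 3.2
ee_pos: [0.4173, -0.2953, 0.3432]
eef_rot: [-0.001, -0.032, 0.999, 0.001]
force: [-0.4, -1.2, 0.6]
finger_gap: 0.0877
finger_force: 0.0
```

Add to h.py:
```python
def tooldelta(target,yaw=None):
    s=bot.sense();M=q2R(s["eef_rot"]);print("tool delta",(M.T@(np.array(target)-s["ee_pos"])).round(4),"yaw",np.degrees(np.arctan2(M[1,0],M[0,0])).round(2))
```

Run:
```python
from h import *
C=cam("wrist");im=bot.capture("wrist");cv2.imwrite("pics/w2.png",im[:,:,::-1])
p=proj(C,[[.416,-.302,.13]])[0];print(p);x,y=p.astype(int)
m,cs=blobs(im,(40,100,150),(130,255,255),(x-50,y-50,x+50,y+50))
W=onz(C,cs[0][:,0],.13)[:,:2]*1000;r=cv2.minAreaRect(W.astype(np.float32));print(np.round(r[0],1),np.round(r[1],1),r[2])
tooldelta([r[0][0]/1000,r[0][1]/1000,.273])
```

```text
[244.06559189 213.86110946]
[ 425.7 -295. ] [4.7 4.4] 3.6310791969299316
tool delta [-0.0081  0.      0.0723] yaw -176.31
```

View pics/w2.png

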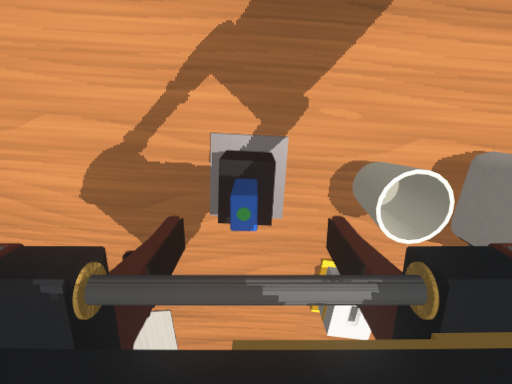

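The wrist view shows the handle top, now shadowed, centred at (244,214). That matches the predicted pixel, so the probe is at (0.416,-0.302).

Run:
```python
from h import *
im=cv2.imread("pics/w2.png")[:,:,::-1].copy();C=cam("wrist")
for v in (90,110,130,150):
    m,cs=blobs(im,(40,100,v),(130,255,255),(225,170,265,240))
    W=onz(C,cs[0][:,0],.13)[:,:2]*1000;r=cv2.minAreaRect(W.astype(np.float32));print(v,np.round(r[0],1),np.round(r[1],1),r[2])
tooldelta([.416,-.302,.273])
```

```text
90 [ 411.1 -303.7] [38.6 19.8] 3.713268995285034
110 [ 416.5 -303. ] [27.7 18.7] 2.4396262168884277
130 [ 416.9 -303.1] [26.8 18.4] 2.4394567012786865
150 [ 427.6 -295.7] [4.7 4.4] 3.704699754714966
tool delta [ 0.002  -0.0064  0.0723] yaw -176.31
```

shift_gripper --steps '[[[0.0017, -0.007, 0], 0.005, 0.088], [[0, 0, 0.02], 0, 0.088], [[0, 0, 0.02], 0, 0.088], [[0, 0, 0.016], 0, 0.088], [[0, 0, 0.016], 0, 0.088], [[0, 0, 0], 0, 0.088]]'

```text
clock: 3.75
ee_pos: [0.4161, -0.3034, 0.2712]
eef_rot: [-0.001, -0.029, 1.0, 0.001]
force: [0.1, -0.1, 0.7]
finger_gap: 0.0879
finger_force: 0.0
```

```bash
python3 -c "
from h import *
tooldelta([.4164,-.3025,.273])"
```

```text
tool delta [-0.0004  0.0009 -0.0018] yaw -176.65
```

shift_gripper --steps '[[[0, 0, 0], 0, 0.06], [[0, 0, 0], 0, 0.03], [[0, 0, 0], 0, 0.01], [[0, 0, 0], 0, 0.01], [[0, 0, 0], 0, 0.01], [[0, 0, 0], 0, 0.01], [[0, 0, 0], 0, 0.01], [[0, 0, 0], 0, 0.01]]' --squeeze 25

```text
clock: 4.42
ee_pos: [0.416, -0.3035, 0.2727]
eef_rot: [0.0, -0.029, 1.0, -0.0]
force: [0.6, -0.5, 0.4]
finger_gap: 0.0382
finger_force: 0.0
```

shift_gripper --steps '[[[0, 0, 0], 0, 0.01], [[0, 0, 0], 0, 0.01], [[0, 0, -0.008], 0, 0.01], [[0, 0, -0.008], 0, 0.01]]'

```text
clock: 4.75
ee_pos: [0.4159, -0.3034, 0.2886]
eef_rot: [-0.001, -0.029, 1.0, 0.001]
force: [0.2, -0.6, -0.7]
finger_gap: 0.0199
finger_force: 25.0
```

shift_gripper --steps '[[[0, 0, -0.02], 0, 0.01], [[0, 0, -0.03], 0, 0.01], [[0, 0, -0.03], 0, 0.01], [[0, 0, -0.03], 0, 0.01], [[0, 0, 0], 0.072, 0.01], [[0, 0, 0], 0.072, 0.01], [[0, 0, 0], 0, 0.01]]'

```text
clock: 5.33
ee_pos: [0.416, -0.3034, 0.4004]
eef_rot: [0.001, 0.044, 0.999, -0.001]
force: [-0.2, 0.1, -1.2]
finger_gap: 0.0196
finger_force: 25.0
```

```bash
python3 -c "
from h import *
tooldelta([.5546,-.1745,.398])"
```

```text
tool delta [-0.1267  0.1406  0.0024] yaw 174.94
```

shift_gripper --steps '[[[-0.0211, 0.0234, 0], 0, 0.01], [[-0.0211, 0.0234, 0], 0, 0.01], [[-0.0211, 0.0234, 0], 0, 0.01], [[-0.0211, 0.0234, 0], 0, 0.01], [[-0.0211, 0.0234, 0], 0, 0.01], [[-0.0211, 0.0234, 0], 0, 0.01], [[0, 0, 0.02], 0, 0.01], [[0, 0, 0.02], 0, 0.01], [[0, 0, 0], 0, 0.01], [[0, 0, 0], 0, 0.01]]'

```text
clock: 6.17
ee_pos: [0.554, -0.1743, 0.3573]
eef_rot: [-0.002, 0.042, 0.999, 0.001]
force: [-0.1, -0.5, -0.5]
finger_gap: 0.0199
finger_force: 25.0
```

Run:
```python
from h import *
C=cam("wrist");im=bot.capture("wrist");np.savez("w3.npz",im=im,e=C[2],r=C[3])
s=bot.sense();M=q2R(s["eef_rot"])
print("slot px",proj(C,[[.5546,-.1745,.055]]),"tip px nominal",proj(C,[s["ee_pos"]+M@[0,0,.258]]))
tooldelta([.5546,-.1745,.283])
S=bot.capture("scene");CS=cam("scene");p=proj(CS,[s["ee_pos"]+M@[0,0,.258]])[0];print("scene tip",p)
x,y=p.astype(int)
a=cv2.resize(im[90:280,170:345],None,fx=3,fy=3);b=cv2.resize(S[y-60:y+45,max(x-50,0):x+50],None,fx=4,fy=4)
H=np.zeros((570,925,3),np.uint8);H[:a.shape[0],:525]=a;H[:b.shape[0],525:525+b.shape[1]]=b;H=cv2.resize(H,(800,493))
np.savez("s3.npz",im=S);cv2.imwrite("pics/w3.png",H[:,:,::-1])
```

```text
slot px [[253.99644951 186.5559263 ]] tip px nominal [[253.80226671 198.92597926]]
tool delta [-0.0006  0.0001  0.076 ] yaw 175.13
scene tip [238.59501487 139.9624867 ]
```

View pics/w3.png

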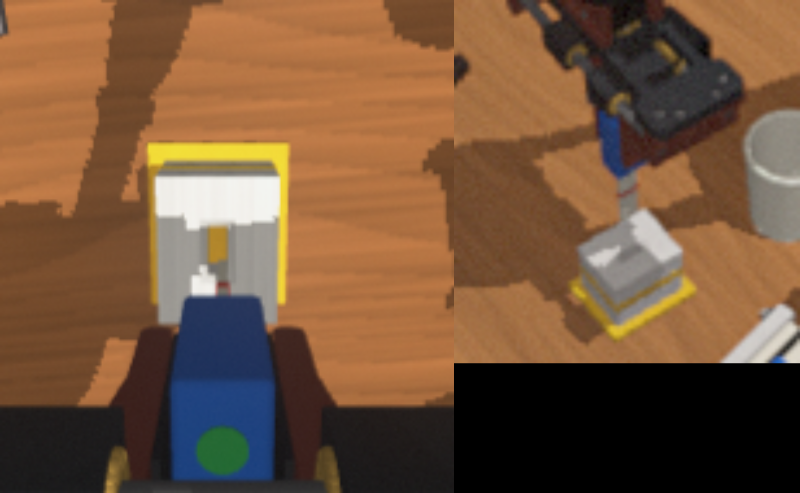

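The crop shows the slot at about wrist (254,184), with the blade tip next to it and the red line at wrist (255.5,200). In the scene view the tip is at about (238,141) and the red line at (238,134.5). Next I'll pin the red line down numerically.

Run:
```python
from h import *
d=np.load("w3.npz");im=d["im"];S=np.load("s3.npz")["im"];C=cam("wrist");CS=cam("scene")
s=bot.sense();M=q2R(s["eef_rot"]);e=s["ee_pos"]
f=lambda C,p:proj(C,[e+M@np.array(p)])[0].round(1)
for dz in(-.01,0,.01):print(dz,"wrist red",f(C,[.007,0,.228+dz]),"tip",f(C,[.007,0,.258+dz]),"scene red",f(CS,[0,0,.228+dz]),"tip",f(CS,[0,0,.258+dz]),"shoulder",f(CS,[0,0,.198+dz]))
for n,I,b in(("w",im,(235,180,275,208)),("s",S,(225,120,250,150))):
    a,t,c,e2=b;P=I[t:e2,a:c].astype(int);k=(P[...,0]-np.maximum(P[...,1],P[...,2]))
    h=cv2.cvtColor(I,cv2.COLOR_RGB2HSV)[t:e2,a:c];m=(((h[...,0]>165)|(h[...,0]<7))&(h[...,1]>90)&(h[...,2]>60))
    ij=np.argwhere(m);print(n,[(int(x)+a,int(y)+t) for y,x in ij][:30])
print(S[120:150,234:244].tolist()[::2] and [[S[r,c].tolist() for c in (236,237,238,239)] for r in range(130,146)])
tt=cv2.cvtColor(im,cv2.COLOR_RGB2GRAY)[172:206,244:268];print(tt.tolist())
```

```text
-0.01 wrist red [254.2 204.1] tip [254.3 192.9] scene red [237.7 129.7] tip [238.2 137.3] shoulder [237.2 121.8]
0 wrist red [254.2 200.1] tip [254.3 189.8] scene red [237.9 132.3] tip [238.3 139.8] shoulder [237.4 124.5]
0.01 wrist red [254.3 196.3] tip [254.4 186.9] scene red [238.  134.8] tip [238.5 142.2] shoulder [237.5 127.1]
w [(254, 199), (255, 199), (256, 199), (257, 199), (254, 200), (255, 200), (256, 200), (257, 200)]
s [(236, 120), (238, 120), (245, 120), (246, 120), (247, 120), (248, 120), (249, 120), (237, 121), (238, 121), (239, 121), (241, 121), (243, 121), (244, 121), (249, 121), (236, 122), (238, 122), (239, 122), (241, 122), (242, 122), (243, 122), (245, 122), (246, 122), (247, 122), (249, 122), (237, 123), (238, 123), (239, 123), (240, 123), (241, 123), (242, 123)]
[[[84, 91, 108], [122, 116, 115], [119, 116, 106], [125, 121, 111]], [[118, 118, 112], [125, 120, 109], [126, 119, 109], [122, 119, 108]], [[129, 123, 114], [128, 123, 117], [125, 122, 112], [122, 109, 101]], [[122, 121, 109], [128, 122, 112], [118, 105, 97], [120, 85, 76]], [[123, 110, 104], [117, 80, 
[... 4192 characters left out ...]
, 151, 150, 152], [240, 240, 239, 238, 238, 240, 241, 240, 228, 142, 88, 88, 89, 94, 120, 154, 154, 155, 154, 156, 153, 152, 150, 151], [240, 240, 238, 238, 238, 240, 241, 239, 229, 147, 108, 108, 108, 109, 120, 154, 155, 154, 154, 154, 153, 151, 150, 151], [240, 240, 238, 237, 238, 239, 241, 239, 229, 148, 112, 112, 112, 112, 121, 154, 155, 154, 154, 154, 154, 151, 149, 150], [200, 200, 197, 197, 197, 201, 202, 199, 184, 122, 94, 95, 94, 95, 99, 125, 124, 124, 125, 125, 125, 124, 122, 126], [106, 105, 104, 103, 104, 105, 106, 105, 99, 75, 66, 67, 67, 67, 68, 77, 76, 78, 76, 77, 77, 77, 76, 80], [53, 54, 54, 54, 54, 53, 55, 54, 55, 54, 54, 55, 54, 55, 55, 55, 54, 56, 56, 54, 55, 54, 56, 54]]
```

shift_gripper --steps '[[[0, -0.0016, 0], 0, 0.01], [[0, 0, 0.012], 0, 0.01], [[0, 0, 0.011], 0, 0.01], [[0, 0, 0.01], 0, 0.01], [[0, 0, 0], 0, 0.01], [[0, 0, 0], 0, 0.01]]'

```text
clock: 6.77
ee_pos: [0.5538, -0.176, 0.324]
eef_rot: [-0.001, 0.043, 0.999, 0.0]
force: [0.3, -1.1, -1.6]
finger_gap: 0.0197
finger_force: 25.0
```

Run:
```python
from h import *
C=cam("wrist");im=bot.capture("wrist");S=bot.capture("scene")
s=bot.sense();M=q2R(s["eef_rot"])
print("slot px",proj(C,[[.5546,-.1745,.055]]),"tip px",proj(C,[s["ee_pos"]+M@[0.007,0,.2625]]))
tooldelta([.5546,-.1745,.2875])
a=cv2.resize(im[140:220,215:295],None,fx=5,fy=5,interpolation=0);b=cv2.resize(S[105:185,195:275],None,fx=5,fy=5,interpolation=0)
cv2.imwrite("pics/w4.png",np.hstack([a,b])[:,:,::-1])
```

```text
slot px [[255.82604666 195.5771524 ]] tip px [[254.07817061 190.05653387]]
tool delta [-0.0004  0.0016  0.0382] yaw 175.08
```

View pics/w4.png

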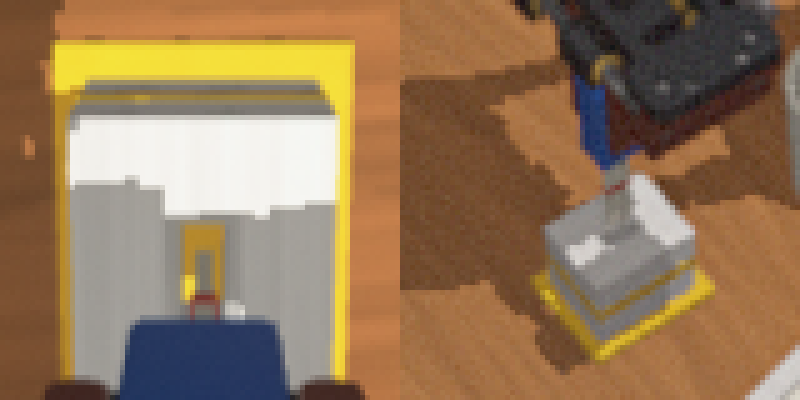

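The blade edge (crop column 204) is centred in the slot (182–225), and its tip row matches the prediction, so I can insert.

shift_gripper --steps '[[[0, 0, 0.005], 0, 0.01], [[0, 0, 0.006], 0, 0.01], [[0, 0, 0.006], 0, 0.01], [[0, 0, 0.006], 0, 0.01], [[0, 0, 0.006], 0, 0.01], [[0, 0, 0.006], 0, 0.01], [[0, 0, 0], 0, 0.01], [[0, 0, 0], 0, 0.01]]'

```text
clock: 7.53
ee_pos: [0.554, -0.176, 0.2899]
eef_rot: [-0.001, 0.043, 0.999, 0.0]
force: [-0.4, -0.5, -1.1]
finger_gap: 0.02
finger_force: 25.0
```

Run:
```python
from h import *
C=cam("wrist");im=bot.capture("wrist");S=bot.capture("scene")
s=bot.sense();M=q2R(s["eef_rot"]);CS=cam("scene")
print("red wrist px",[proj(C,[s["ee_pos"]+M@[0.007,0,.228+d]])[0].round(1).tolist() for d in(0,.0045,.009)])
a=cv2.resize(im[140:220,215:295],None,fx=5,fy=5,interpolation=0);b=cv2.resize(S[115:175,205:265],(400,400),interpolation=0)
cv2.imwrite("pics/w5.png",np.hstack([a,b])[:,:,::-1])
```

```text
red wrist px [[254.0, 201.1], [254.0, 199.4], [254.1, 197.7]]
```

View pics/w5.png

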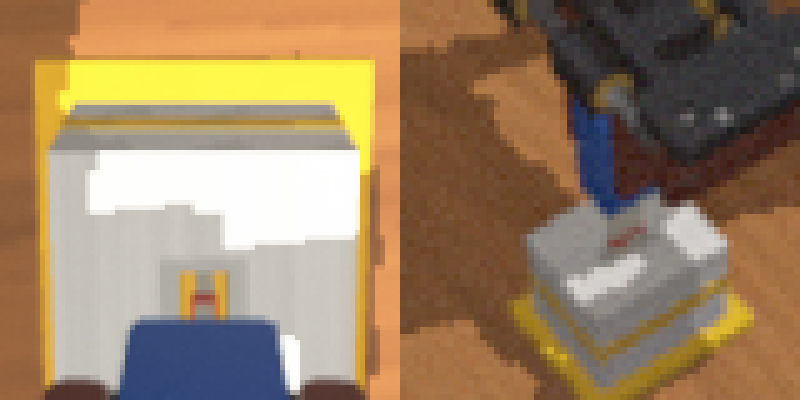

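Run:
```python
from h import *
CS=cam("scene");S=bot.capture("scene");s=bot.sense()
a,t=228,140;P=S[t:162,a:250].astype(float);w=np.clip(P[...,0]-P[...,1]-18,0,None)
yy,xx=np.mgrid[0:P.shape[0],0:P.shape[1]];print("red",(w*xx).sum()/w.sum()+a,(w*yy).sum()/w.sum()+t,w.sum(),w.max(1).round())
for z in(.05,.055,.06,.065):print(z,proj(CS,[[.5538,-.1745,z],[.5545,-.176,z],[.5555,-.177,z]]).round(1).tolist())
# chamber top front corners check
for p in [(.03,.024),(.03,-.024),(-.03,.024),(-.03,-.024)]:
    c,s_=np.cos(np.radians(-5)),np.sin(np.radians(-5));print(proj(CS,[[.554+c*p[0]-s_*p[1],-.1755+s_*p[0]+c*p[1],.055]]).round(1))
g=cv2.inRange(cv2.cvtColor(S,cv2.COLOR_RGB2HSV),np.array((0,0,90)),np.array((180,40,255)))
```

```text
red 236.47166361974405 143.720901889092 1641.0 [36. 40. 39. 34. 31. 23. 18.  0.  0. 36. 22. 24.  0.  0.  0.  0.  0.  0.
  0. 13. 10. 11.]
0.05 [[239.4, 151.9], [238.8, 151.6], [238.3, 151.6]]
0.055 [[239.3, 150.7], [238.7, 150.5], [238.2, 150.5]]
0.06 [[239.2, 149.6], [238.7, 149.4], [238.1, 149.3]]
0.065 [[239.2, 148.5], [238.6, 148.2], [238.0, 148.2]]
[[234.6 162.7]]
[[224. 150.]]
[[254.1 151.1]]
[[243.3 138.8]]
```

Both views put the red line about 3 mm above the top. I'll lower 3 mm more and hold.

shift_gripper --steps '[[[0, 0, 0.0035], 0, 0.01], [[0, 0, 0], 0, 0.01], [[0, 0, 0], 0, 0.01], [[0, 0, 0], 0, 0.01], [[0, 0, 0], 0, 0.01], [[0, 0, 0], 0, 0.01], [[0, 0, 0], 0, 0.01], [[0, 0, 0], 0, 0.01], [[0, 0, 0], 0, 0.01], [[0, 0, 0], 0, 0.01], [[0, 0, 0], 0, 0.01], [[0, 0, 0], 0, 0.01]]'

```text
clock: 8.68
ee_pos: [0.5541, -0.176, 0.2871]
eef_rot: [0.0, 0.043, 0.999, -0.0]
force: [0.1, -0.1, -1.5]
finger_gap: 0.0195
finger_force: 25.0
```

shift_gripper --steps '[[[0, 0, 0], 0, 0.01], [[0, 0, 0], 0, 0.01], [[0, 0, 0], 0, 0.01], [[0, 0, 0], 0, 0.01]]'

```text
clock: 9.02
ee_pos: [0.5541, -0.176, 0.2871]
eef_rot: [0.0, 0.043, 0.999, 0.0]
force: [-0.2, -0.2, -0.5]
finger_gap: 0.0195
finger_force: 25.0
```

Run:
```python
from h import *
C=cam("wrist");im=bot.capture("wrist")
s=bot.sense();M=q2R(s["eef_rot"])
print("red wrist px",[proj(C,[s["ee_pos"]+M@[0.007,0,.228+d]])[0].round(1).tolist() for d in(0,.0045,.009)])
print(im[192:206,254:258].mean(1).round().tolist())
```

```text
red wrist px [[254.2, 200.1], [254.2, 198.4], [254.3, 196.7]]
[[182.0, 178.0, 171.0], [177.0, 174.0, 166.0], [174.0, 166.0, 152.0], [168.0, 155.0, 129.0], [162.0, 149.0, 124.0], [160.0, 149.0, 126.0], [152.0, 120.0, 102.0], [150.0, 75.0, 64.0], [159.0, 102.0, 90.0], [158.0, 136.0, 121.0], [154.0, 144.0, 128.0], [123.0, 123.0, 125.0], [76.0, 88.0, 122.0], [56.0, 74.0, 120.0]]
```

shift_gripper --steps '[[[0, 0, -0.015], 0, 0.01], [[0, 0, -0.025], 0, 0.01], [[0, 0, -0.035], 0, 0.01], [[0, 0, -0.035], 0, 0.01], [[0, 0, -0.035], 0, 0.01], [[0, 0, -0.03], 0, 0.01], [[0, 0, 0], 0, 0.01], [[0, 0, 0], 0, 0.01]]'

```text
clock: 9.73
ee_pos: [0.5539, -0.1759, 0.4647]
eef_rot: [0.002, 0.043, 0.999, -0.001]
force: [0.2, 1.0, -2.9]
finger_gap: 0.0201
finger_force: 25.0
```

shift_gripper --steps '[[[0.0102, 0.039, 0], 0, 0.01], [[0.0102, 0.039, 0], 0, 0.01], [[0.0102, 0.039, 0], 0, 0.01], [[0.0102, 0.039, 0], 0, 0.01], [[0.0102, 0.039, 0], 0, 0.01], [[0.0102, 0.039, 0], 0, 0.01], [[0.0102, 0.039, 0], 0, 0.01], [[0.0102, 0.039, 0], 0, 0.01], [[0.0102, 0.039, 0], 0, 0.01], [[0.0102, 0.039, 0], 0, 0.01], [[0.0102, 0.039, 0], 0, 0.01], [[0.0102, 0.039, 0], 0, 0.01]]'

```text
clock: 10.73
ee_pos: [0.4715, 0.3027, 0.4596]
eef_rot: [-0.001, 0.043, 0.999, -0.001]
force: [0.8, -0.4, -0.4]
finger_gap: 0.0198
finger_force: 25.0
```

shift_gripper --steps '[[[0, 0, 0], -0.092, 0.01], [[0, 0, 0], -0.092, 0.01], [[0, 0, 0], -0.092, 0.01], [[0, 0, 0], 0, 0.01], [[0, 0, 0], 0, 0.01]]'

```text
clock: 11.15
ee_pos: [0.4723, 0.3009, 0.4601]
eef_rot: [-0.001, -0.094, 0.996, -0.001]
force: [-1.1, -0.4, -1.3]
finger_gap: 0.0196
finger_force: 25.0
```

Run:
```python
from h import *
tooldelta([.4735,.311,.4])
C=cam("wrist");im=bot.capture("wrist");np.savez("w6.npz",im=im,e=C[2],r=C[3])
print("mark px",proj(C,[[.4735,.311,.095]]))
m,cs=blobs(im,(95,70,60),(128,255,255),(150,90,360,215))
for c in cs[:4]:
    W=onz(C,c[:,0],.095)[:,:2]*1000;r=cv2.minAreaRect(W.astype(np.float32));print(c[:,0].mean(0),np.round(r[0],1),np.round(r[1],1),round(r[2],1))
cv2.imwrite("pics/w6.png",im[:,:,::-1])
```

```text
tool delta [-0.0032  0.0098  0.0601] yaw -169.25
mark px [[262.73315256 175.59094355]]
[258.3902439 201.7804878] [501.5 306.6] [47.3 38.5] 10.8
[263.96551724 153.75862069] [447.4 307.4] [51.1  2.5] 11.2
```

View pics/w6.png

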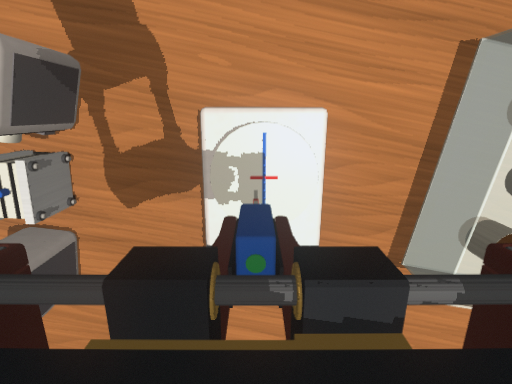

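The wrist view shows the cross at (264.5,177), with the blue line vertical and so aligned with the blade. I'll compute the offset from it.

Run:
```python
from h import *
im=np.load("w6.npz")["im"];C=cam("wrist");s=bot.sense();M=q2R(s["eef_rot"])
P=im[165:190,240:290].astype(float);w=np.clip(P[...,0]-P[...,1]-60,0,None);yy,xx=np.mgrid[0:25,0:50]
ro=(w*yy).sum()/w.sum()+165;h=cv2.cvtColor(im,cv2.COLOR_RGB2HSV)
B=im[135:172,255:275].astype(float);wb=np.clip(B[...,2]-B[...,0]-40,0,None);xs=(wb*np.arange(20)).sum(1)/wb.sum(1)+255
k=np.polyfit(np.arange(135,172),xs,1);px=[np.polyval(k,ro),ro]
c=onz(C,[px],.095)[0];a=onz(C,[[np.polyval(k,138),138],[np.polyval(k,170),170]],.095);d=a[1]-a[0]
print(px,c.round(4),"angle",np.degrees(np.arctan2(d[1],d[0])))
tooldelta([c[0],c[1],.105+.261])
```

```text
[np.float64(264.09283824117824), np.float64(177.33198883028234)] [0.4757 0.3131 0.095 ] angle 11.565961567022228
tool delta [-0.0058  0.0116  0.0946] yaw -169.28
```

shift_gripper --steps '[[[-0.005, 0.0105, 0], 0, 0.01], [[0, 0, 0.02], 0, 0.01], [[0, 0, 0.02], 0, 0.01], [[0, 0, 0.02], 0, 0.01], [[0, 0, 0.01], 0, 0.01], [[0, 0, 0], 0, 0.01], [[0, 0, 0], 0, 0.01]]'

```text
clock: 11.78
ee_pos: [0.4752, 0.3122, 0.392]
eef_rot: [-0.0, -0.095, 0.996, -0.0]
force: [0.4, -0.7, -0.2]
finger_gap: 0.0201
finger_force: 25.0
```

Run:
```python
from h import *
C=cam("wrist");im=bot.capture("wrist");S=bot.capture("scene");s=bot.sense();M=q2R(s["eef_rot"])
tooldelta([.4757,.3126,.366])
print("mark px",proj(C,[[.4757,.3131,.095]]),"tip",proj(C,[s["ee_pos"]+M@[.007,0,.261]]))
x,y=proj(cam("scene"),[[.4735,.311,.105]])[0].astype(int)
a=cv2.resize(im[130:230,205:305],(400,400),interpolation=0);b=cv2.resize(S[y-40:y+40,x-40:x+40],(400,400),interpolation=0)
cv2.imwrite("pics/w7.png",np.hstack([a,b])[:,:,::-1])
```

```text
tool delta [-0.0005  0.0003  0.0278] yaw -169.13
mark px [[255.367667   186.99021596]] tip [[254.65688963 190.09615154]]
```

View pics/w7.png

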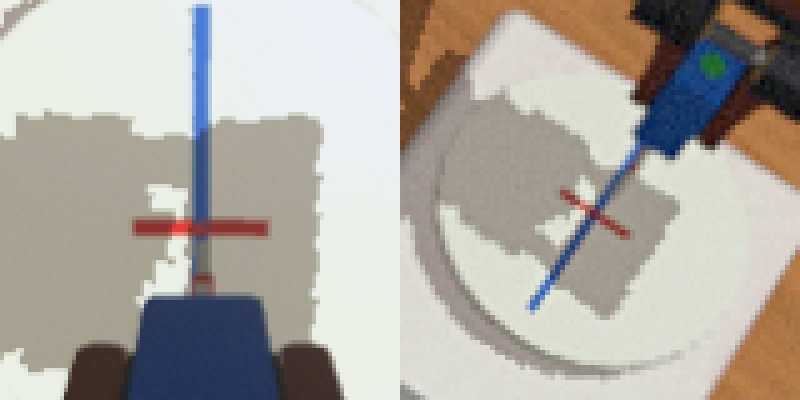

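The blade is on the blue line (crop column 203 against 201) and the cross is where predicted, so I'll do the final descent of 25 mm.

shift_gripper --steps '[[[0, 0, 0.01], 0, 0.01], [[0, -0.0005, 0.01], 0, 0.01], [[0, 0, 0.005], 0, 0.01], [[0, 0, 0], 0, 0.01], [[0, 0, 0], 0, 0.01], [[0, 0, 0], 0, 0.01], [[0, 0, 0], 0, 0.01]]'

```text
clock: 12.47
ee_pos: [0.4752, 0.3115, 0.3676]
eef_rot: [0.0, -0.095, 0.995, 0.0]
force: [0.9, -1.8, -1.8]
finger_gap: 0.0196
finger_force: 25.0
```

Run:
```python
from h import *
C=cam("wrist");im=bot.capture("wrist");S=bot.capture("scene");s=bot.sense();M=q2R(s["eef_rot"]);CS=cam("scene")
tooldelta([.4752,.3122,.366]);print(s["force"],s["finger_force"])
for d in(.258,.261,.264,.268):print(d,"wrist red",proj(C,[s["ee_pos"]+M@[.007,0,d-.03]])[0].round(1),"wrist tip",proj(C,[s["ee_pos"]+M@[.007,0,d]])[0].round(1),"scene tip",proj(CS,[s["ee_pos"]+M@[0,0,d]])[0].round(1))
x,y=255,190;cx,cy=proj(CS,[[.4745,.312,.1]])[0].astype(int);print("scene crop origin",cx-25,cy-25)
a=cv2.resize(im[165:215,230:280],(400,400),interpolation=0);b=cv2.resize(S[cy-25:cy+25,cx-25:cx+25],(400,400),interpolation=0)
cv2.imwrite("pics/w8.png",np.hstack([a,b])[:,:,::-1])
```

```text
tool delta [-0.0001  0.0007  0.0016] yaw -169.11
[-0.52127224 -0.33122877  0.16486121] 24.999440610408783
0.258 wrist red [254.2 199.8] wrist tip [254.3 189.6] scene tip [413.8 259.1]
0.261 wrist red [254.2 198.7] wrist tip [254.3 188.7] scene tip [413.4 259.6]
0.264 wrist red [254.2 197.6] wrist tip [254.3 187.8] scene tip [413.  260.1]
0.268 wrist red [254.3 196.1] wrist tip [254.4 186.7] scene tip [412.5 260.8]
scene crop origin 387 235
```

View pics/w8.png

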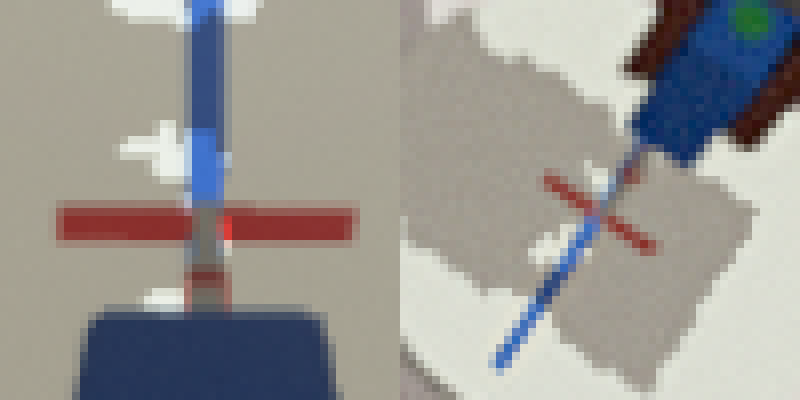

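```bash
python3 -c "
from bench import bot
print(bot.finish_job())"
```

```text
the job is handed in; nothing more can be done
None
```

I zeroed the probe in the chamber, carried it over the row of pumps and handed the job in at about 12.5 s. The gripper was holding the probe still over the centre of the stirrer's cross, in line with the blue line, with its tip an estimated 11–12 mm above the plate. The hand-in returned no verdict.

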